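# Sweep the used needle sheaths into the catch tray

## Robot

A 7-joint arm with a two-finger parallel gripper is mounted at the origin on a cart in front of the work surface, level with it; the furniture and walls round the work are solid. World frame = base frame: x ahead of the robot, y to its left, z up, the work surface at z = 0. Lengths are in mm, angles in degrees, forces in N, time in s.
With the tool pointing down it reaches from about 400 to 875 mm from the base axis. Payload 19.3 kg.
Tool frame: the origin (TCP) lies at the very end of the fingers, on their centre line; the grasp point (between the pads) lies 19 mm behind it (env.grip_depth is the distance from the TCP to the grasp point, in mm); z points along the fingers, y is the line along which they close (so a half turn about z gives the same grasp; the last joint's range is limited). The gripper opens to 85 mm and grips with 20 to 120 N. Pads are 22 mm wide; open, the fingers measure 114 mm over their backs; the gripper's body (76 mm by 85 mm) begins 54 mm behind the grasp point. The pads swing forward as they close: fully open they stand 13 mm farther back than shut.
Start: joints at [-4.022, 29.874, -2.08, 91.645, 1.215, 58.505, -6.463], TCP at [624.991, -0.025, 210.091] pointing down, gripper open.
Joint ranges: [-166.77, 166.77], [-17.47, 122.26], [-85.68, 81.53], [9.62, 139.38], [-72.42, 252.41], [9.2, 110.78], [-144.41, 144.41]. Speed limits (degrees/s): [108.29, 108.29, 136.94, 136.94, 172.46, 172.46, 172.46].

## Interface

Orientations are given as [roll, pitch, yaw] about the fixed x, y, z axes, in that order (R = Rz(yaw) Ry(pitch) Rx(roll)).
In Python, from cell import monitor, viewer, env gives the robot as it stands.
- The arm moves only by the tool move_arm, never from a script. Its argument "deltas" is a list that holds one entry, the list of rows, each a list of 7 numbers: the shift along the world's x, y, z in cm, then the turn, a rotation vector about the world's x, y, z in rad, then the closure in counts, from 0 (fully open) to 255 (shut). In form: [[[dx, dy, dz, rx, ry, rz, fingers], ...]]. A call has 1 to 8 rows; each row is the pose to reach, as a shift and turn from the pose commanded when the call began; what a row does not reach only later rows make up. A row lasts 1/12 s, in which the tool goes at most 41.7 mm and 7.16 degrees, less where a joint would pass 70% of its speed; a pose out of reach is approached as far as the arm can. A call with a gripper value outside its range is refused whole. The fingers move at their own pace and stop on an object; "grip_force" is the grip in N (left out, the last holds). Time passes only in rows, so rows that repeat a pose let the fingers close. It gives the time, the measured TCP pose, the force, the opening and the grip force at its end, in the units of the state.
- monitor.read_state(): the state, without advancing time (a new reading comes with each control period).
- viewer.camera(name): name is "scene" or "side" or "wrist"; returns the picture (420x560x3 uint8, red, green, blue); there is no depth.
- viewer.get_calibration(name): a dict with "fx", "fy", "cx", "cy" (pixels), "R" (3x3) and "t" (3): a world point X has camera coordinates R X + t. Camera axes: x right, y down, z forward; pixel columns grow to the right and rows downward; lengths in mm; the calibration is good to about 2 mm. A picture is of the moment at which its call begins: read the wrist's pose just before it. get_calibration takes no time and is no camera call; for the wrist camera it gives the pose at the moment of the call.
- env.hand_in(): hands the job in; it is judged then, once.
Trained networks look in the newest picture that a camera, given by its name, has taken for a name from the list of things; names that differ only in an ending like _2 or _b are one class to them, and where a whole thing is asked for, a point or a joint stands for the part that bears it (a point fixed in the world has none). Each returns a list of dicts, best first, with "confidence" (0 to 1); they miss things now and then, are a little off and sometimes report something else, mostly with a low value. They report only what shows in the picture. A call takes as long as a camera call.
- viewer.spot_in(camera, target): "rect" ([left, top, width, height] as shares, 0 to 1, of the picture: columns of its width, rows of its height, round what is visible of it).
- viewer.tip_of(camera, target): "xy" ([column, row] as shares, 0 to 1, of the picture: columns of its width, rows of its height: a listed point, or the origin of a listed thing).
The state is a dict: "clock": time; "joint_positions": joint angles; "joint_velocities": joint speeds; "joint_efforts": joint torques, N m; "tool_pos": TCP position; "ee_rot": TCP orientation; "force": force on the tool from outside, world axes, zero at the start; "wrist_torque": the same for the moment, N m; "width": opening from 0.0 (shut) to 1.0 (fully open); "gripper_force": force on a finger pad.
Only numpy, scipy, OpenCV 4.12 (cv2) and the standard library are available. Lean on these libraries where they do the work, as an engineer would, in place of code of your own. Each camera call takes 0.05 s, during which the arm holds its last target. There are 200 camera calls.

## Task

Three empty needle sheaths lie on the trolley in front of the low steel catch tray. Sweep all three along the trolley top with your fingertips, through the tray's open side, until each lies wholly inside it; do not pick any of them up. Leave the two vials, the ampoule and the pen as they are.

Things in the scene. Friction and masses are not known exactly. Their poses are not given: they have to be found in the camera images.
- catch_tray: Low sheet-steel catch tray, fixed: three walls 28 mm high, 3 mm thick, fourth side open. Inside 120 mm deep (its x), 240 mm wide (its y); floor flush with the trolley top, no step at the mouth. Origin: middle of the inner floor, at trolley-top height; +x points from the mouth to the back wall: mouth edge at x = -60 mm, back wall +60 mm, side walls at y = +-120 mm, z up.
- sheath_a: Empty needle sheath: a straight whitish stick 56 mm long, 8 mm wide and 8 mm high, about 12 g, lying flat on the trolley top in front of the tray's open side, roughly parallel to the mouth; it slides and does not roll. Origin: middle of its underside; y runs along its length, z up. The three sheaths are alike.
- sheath_a_end1 (a point): Centre of one end face of sheath_a (+28 mm along its y, 4 mm above its underside).
- sheath_a_end2 (a point): Centre of one end face of sheath_a (-28 mm along its y, 4 mm above its underside).
- sheath_b: Empty needle sheath: a straight whitish stick 56 mm long, 8 mm wide and 8 mm high, about 12 g, lying flat on the trolley top in front of the tray's open side, roughly parallel to the mouth; it slides and does not roll. Origin: middle of its underside; y runs along its length, z up. The three sheaths are alike.
- sheath_b_end1 (a point): Centre of one end face of sheath_b (+28 mm along its y, 4 mm above its underside).
- sheath_b_end2 (a point): Centre of one end face of sheath_b (-28 mm along its y, 4 mm above its underside).
- sheath_c: Empty needle sheath: a straight whitish stick 56 mm long, 8 mm wide and 8 mm high, about 12 g, lying flat on the trolley top in front of the tray's open side, roughly parallel to the mouth; it slides and does not roll. Origin: middle of its underside; y runs along its length, z up. The three sheaths are alike.
- sheath_c_end1 (a point): Centre of one end face of sheath_c (+28 mm along its y, 4 mm above its underside).
- sheath_c_end2 (a point): Centre of one end face of sheath_c (-28 mm along its y, 4 mm above its underside).
- vial_tall: Standing injection vial, 22 mm diameter, 47 mm high, loose; not to be moved. Origin: middle of its underside.
- vial_short: Standing injection vial, 22 mm diameter, 41 mm high, loose; not to be moved. Origin: middle of its underside.
- ampoule: Standing glass ampoule, 11 mm diameter, 63 mm high with a thin neck, loose and easily tipped; not to be moved. Origin: middle of its underside.
- marker_pen: White pen with a black cap lying flat, 138 mm long (its y), 9 mm wide, 11 mm high, loose; not to be moved. Origin: middle of its underside.

How it is judged:
By the outcome, as a careful person would: the job done as asked, in the order asked, and still so for the second after the job is handed in, with the robot touching nothing.
It also fails if it takes over 58 s, if anything falls off the work surface, if the arm or the gripper's body presses on something with over 40 N, if the wrist force passes 120 N, or if a joint passes its speed limit or range.

## Working session

There is one attempt and no reset: what is moved stays moved. The work goes in short steps, Python scripts to look and compute and a tool call to move; the robot and the scene stay as the last step left them, time stands still between calls to the robot, and variables do not carry over. Pictures are saved under pics/ and viewed, at most 10 in all, crops included, and the job is handed in when it is done.

Besides the shell and the picture viewer there is one more tool, called in YAML: its name, and indented under it one key for each argument. move_arm: Moves the arm, as the interface text tells. Its arguments: {"type":"object","properties":{"deltas":{"type":"array","items":{"type":"array","items":{"type":"array","items":{"type":"number"}}}},"grip_force":{"type":"number"}},"required":["deltas"]}

```bash
mkdir -p pics; cat > h.py <<'E'
import numpy as np,cv2
from cell import monitor,viewer,env
def plane(cam,u,v,z):
    c=viewer.get_calibration(cam);R=np.array(c["R"]);t=np.array(c["t"]).ravel()
    d=R.T@np.array([(u-c["cx"])/c["fx"],(v-c["cy"])/c["fy"],1]);o=-R.T@t
    return o+d*(z-o[2])/d[2]
def proj(cam,X):
    c=viewer.get_calibration(cam);p=np.array(c["R"])@np.array(X,float)+np.array(c["t"]).ravel()
    return c["fx"]*p[0]/p[2]+c["cx"],c["fy"]*p[1]/p[2]+c["cy"]
def snap(cam,fn):
    im=viewer.camera(cam);cv2.imwrite("pics/"+fn,im[:,:,::-1]);return im
E
python3 - <<'E'
from h import *
a=snap("scene","a.png");b=snap("side","b.png");
cv2.imwrite("pics/ab.png",cv2.resize(np.vstack([a,b])[:,:,::-1],None,fx=.71,fy=.71))
for cam in ["scene","side"]:
  for n,z in [("catch_tray",0),("sheath_a",0),("sheath_a_end1",4),("sheath_a_end2",4),("vial_tall",0),("vial_short",0),("ampoule",0),("marker_pen",0)]:
    for r in viewer.tip_of(cam,n):
      if r["confidence"]<.2: continue
      u,v=r["xy"][0]*560,r["xy"][1]*420
      print(cam,n,round(r["confidence"],2),round(u),round(v),plane(cam,u,v,z).round())
print(monitor.read_state()["clock"])
E
```

```text
scene catch_tray 0.83 235 200 [568. 195.   0.]
scene sheath_a 0.5 258 224 [553. 103.   0.]
scene sheath_a 0.49 302 225 [615.  41.   0.]
scene sheath_a 0.46 249 254 [485.  53.   0.]
scene sheath_a_end1 0.61 247 229 [523. 105.   4.]
scene sheath_a_end1 0.57 271 217 [583. 100.   4.]
scene sheath_a_end2 0.61 247 229 [523. 105.   4.]
scene sheath_a_end2 0.57 271 217 [583. 100.   4.]
scene vial_tall 0.62 369 242 [674. -80.   0.]
scene vial_short 0.48 329 203 [706.  52.   0.]
scene vial_short 0.43 238 264 [454.  47.   0.]
scene vial_short 0.26 368 240 [677. -78.   0.]
scene ampoule 0.67 275 214 [598. 104.   0.]
scene ampoule 0.51 250 232 [526.  98.   0.]
scene ampoule 0.5 312 269 [543. -55.   0.]
scene marker_pen 0.89 201 282 [379.  57.   0.]
scene marker_pen 0.54 241 261 [462.  49.   0.]
side catch_tray 0.62 283 279 [557. 193.   0.]
side sheath_a 0.64 333 234 [487.  53.   0.]
side sheath_a 0.59 255 228 [617.  47.   0.]
side sheath_a 0.51 292 246 [552.  99.   0.]
side sheath_a_end1 0.71 274 241 [580.  96.   4.]
side sheath_a_end1 0.5 311 247 [521. 104.   4.]
side sheath_a_end2 0.71 274 241 [580.  96.   4.]
side sheath_a_end2 0.5 311 247 [521. 104.   4.]
side vial_tall 0.49 235 197 [672. -68.   0.]
side vial_short 0.61 203 227 [704.  57.   0.]
side ampoule 0.46 301 210 [545. -32.  -0.]
side ampoule 0.26 401 243 [377.  68.   0.]
side marker_pen 0.74 400 242 [379.  64.   0.]
0.9
```

View pics/a.png

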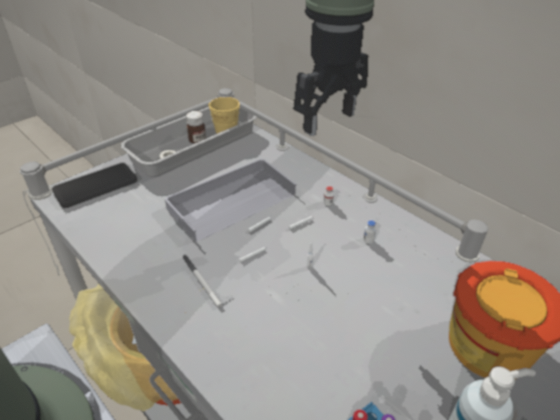

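View pics/b.png

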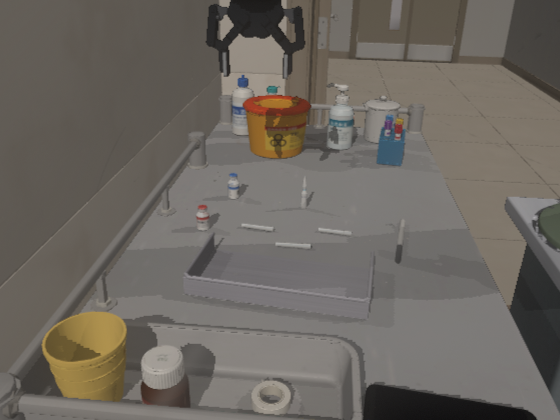

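Both views show the three white sheaths (scene: 258,224; 301,223; 252,254), in front of the tray mouth, which opens toward -y. The pen (200,282), ampoule (311,258) and vials (329,197; 369,232) stand clear of them. Next I'll refine the sheath and tray-edge positions.

```bash
python3 - <<'E'
from h import *
im=snap("wrist","w.png")
a=cv2.imread("pics/a.png");b=cv2.imread("pics/b.png")
P={}
for cam,img in (("scene",a),("side",b)):
  for nm,g in dict(A=(552,101,4),B=(616,45,4),C=(487,53,4)).items():
    u,v=proj(cam,g);u0,v0=int(u)-26,int(v)-16
    s=cv2.cvtColor(img[v0:v0+32,u0:u0+52],cv2.COLOR_BGR2GRAY)
    m=(s>np.median(s)+30).astype(np.uint8)
    n,l,st,c=cv2.connectedComponentsWithStats(m);k=1+np.argmax(st[1:,4])
    ys,xs=np.nonzero(l==k);pts=np.c_[xs,ys].astype(np.float32)
    mu=pts.mean(0);d=np.linalg.svd(pts-mu,full_matrices=False)[2][0];q=(pts-mu)@d
    e=[mu+d*q.min(),mu+d*q.max()]
    E=[plane(cam,p[0]+u0,p[1]+v0,5) for p in e]
    E.sort(key=lambda x:x[0]);P[cam,nm]=mu+[u0,v0]
    print(cam,nm,st[k,4],[x[:2].round() for x in E],((E[0]+E[1])/2)[:2].round(),np.linalg.norm(E[1]-E[0]).round())
for nm in "ABC":   # triangulate height
  Ms=[];us=[]
  for cam in("scene","side"):
    c=viewer.get_calibration(cam);K=np.array([[c["fx"],0,c["cx"]],[0,c["fy"],c["cy"]],[0,0,1]])
    Ms.append(K@np.c_[np.array(c["R"]),np.array(c["t"]).ravel()]);us.append(P[cam,nm].reshape(2,1))
  X=cv2.triangulatePoints(*Ms,*us).ravel();print("tri",nm,(X[:3]/X[3]).round(1))
for n in["catch_tray","sheath_a","vial_short","ampoule","marker_pen"]:
  for r in viewer.tip_of("wrist",n):
    if r["confidence"]>.3:
      u,v=r["xy"][0]*560,r["xy"][1]*420;print(n,round(r["confidence"],2),plane("wrist",u,v,0).round())
# tray drawn for check
for cam,img in (("scene",a),("side",b)):
  for z in(0,28):
    q=[proj(cam,(562+x,194+y,z)) for x,y in((-120,-60),(-120,60),(120,60),(120,-60))]
    cv2.polylines(img,[np.int32(q)],False,(0,0,255) if z==0 else (0,255,0),1)
c=np.hstack([cv2.resize(a[150:280,150:350],None,fx=2,fy=2),cv2.resize(b[180:310,170:370],None,fx=2,fy=2)])
cv2.imwrite("pics/t.png",np.vstack([c,cv2.resize(cv2.cvtColor(im,cv2.COLOR_RGB2BGR)[:,:],(440,330))[:, :].copy() if 0 else np.zeros((1,c.shape[1],3),np.uint8)]))
E
```

```text
scene A 5 [array([547., 101.]), array([555., 101.])] [551. 101.] 8.0Traceback (most recent call last):
  File "<stdin>", line 10, in <module>
    return _wrapfunc(a, 'argmax', axis=axis, out=out, **kwds)
    return bound(*args, **kwds)
ValueError: attempt to get argmax of an empty sequence
```

View pics/w.png

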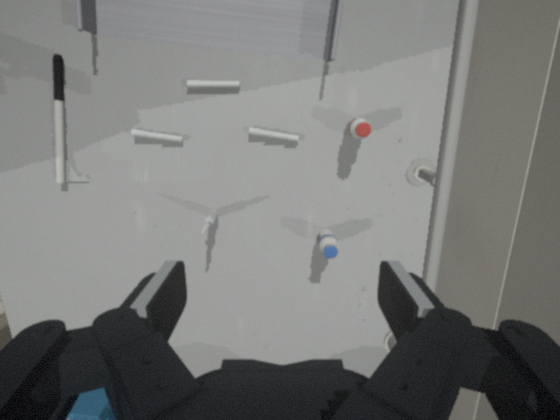

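The wrist view shows the sheaths clearly: A from (187,86) to (240,87), C from (132,132) to (183,138), B from (249,131) to (298,138). The tray wall ends are near (90,33) and (330,61). I'll lower the threshold and redo the measurement.

```bash
python3 - <<'E'
from h import *
I={"scene":cv2.imread("pics/a.png"),"side":cv2.imread("pics/b.png"),"wrist":cv2.imread("pics/w.png")}
P={}
for cam,img in I.items():
  for nm,g in dict(A=(552,101,4),B=(616,45,4),C=(487,53,4)).items():
    h,w=(22,36) if cam=="wrist" else (11,24)
    u,v=proj(cam,g);u0,v0=int(u)-w,int(v)-h
    s=cv2.cvtColor(img[v0:v0+2*h,u0:u0+2*w],cv2.COLOR_BGR2GRAY)
    T=cv2.threshold(s,0,1,cv2.THRESH_OTSU)[0];T=max(T,np.median(s)+12)
    n,l,st,c=cv2.connectedComponentsWithStats((s>T).astype(np.uint8));k=1+np.argmax(st[1:,4])
    ys,xs=np.nonzero(l==k);pts=np.c_[xs,ys].astype(np.float32)
    mu=pts.mean(0);d=np.linalg.svd(pts-mu,full_matrices=False)[2][0];q=(pts-mu)@d
    E=[plane(cam,p[0]+u0,p[1]+v0,6) for p in (mu+d*q.min(),mu+d*q.max())]
    E.sort(key=lambda x:x[0]);P[cam,nm]=mu+[u0,v0]
    print(cam,nm,st[k,4],[x[:2].round() for x in E],((E[0]+E[1])/2)[:2].round(),np.linalg.norm(E[1]-E[0]).round())
def M(cam):
    c=viewer.get_calibration(cam);K=np.array([[c["fx"],0,c["cx"]],[0,c["fy"],c["cy"]],[0,0,1]])
    return K@np.c_[np.array(c["R"]),np.array(c["t"]).ravel()]
for nm in "ABC":
  for cs in (("wrist","scene"),("wrist","side")):
    X=cv2.triangulatePoints(M(cs[0]),M(cs[1]),P[cs[0],nm].reshape(2,1),P[cs[1],nm].reshape(2,1)).ravel();print("tri",nm,(X[:3]/X[3]).round(1))
for p in((90,33),(330,61)): print("wall end",plane("wrist",*p,0).round(),plane("wrist",*p,28).round())
for cam in("scene","side"):
  img=I[cam]
  for z in(0,28):
    q=[proj(cam,(562+x,194+y,z)) for x,y in((-120,-60),(-120,60),(120,60),(120,-60))]
    cv2.polylines(img,[np.int32(np.round(q))],False,(0,0,255) if z==0 else (0,255,0),1)
a,b=I["scene"],I["side"]
cv2.imwrite("pics/t.png",np.hstack([cv2.resize(a[150:280,150:350],None,fx=2,fy=2),cv2.resize(b[190:320,180:380],None,fx=2,fy=2)]))
E
```

```text
scene A 222 [array([531.,  66.]), array([598.,  75.])] [565.  71.] 68.0
scene B 48 [array([592.,  52.]), array([643.,  44.])] [617.  48.] 52.0
scene C 72 [array([461.,  51.]), array([513.,  43.])] [487.  47.] 53.0
side A 115 [array([523., 105.]), array([578., 104.])] [550. 105.] 55.0
side B 94 [array([588.,  56.]), array([641.,  49.])] [614.  52.] 54.0
side C 96 [array([459.,  54.]), array([512.,  47.])] [486.  51.] 53.0
wrist A 251 [array([547.,  82.]), array([589.,  85.])] [568.  84.] 42.0
wrist B 182 [array([588.,  52.]), array([642.,  43.])] [615.  48.] 54.0
wrist C 193 [array([459.,  50.]), array([513.,  43.])] [486.  46.] 55.0
tri A [573.   81.8  -5.6]
tri A [556.4  82.2  -8.1]
tri B [614.6  47.6   7.2]
tri B [614.2  47.5   3.4]
tri C [485.   46.2   7.5]
tri C [484.3  46.8   4. ]
wall end [427. 149.   0.] [441. 143.  28.]
wall end [676. 122.   0.] [672. 118.  28.]
```

View pics/t.png

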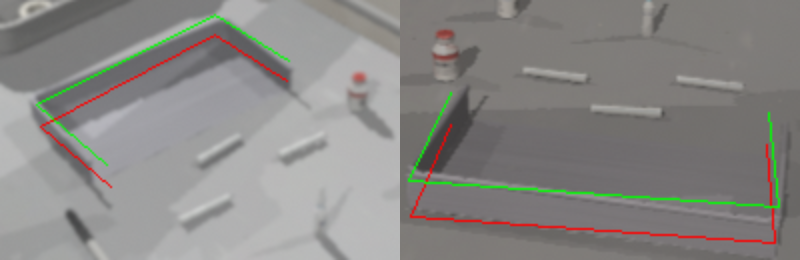

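The sheaths measure B (615,48), C (486,48) with yaw about -8°, and A (551,101) with yaw about 0. Triangulated heights are 3–7 mm, as expected for B and C. The tray mouth runs from about (435,146) to (674,121), so the tray is turned about -6° and its inward direction is about (0.1, 1). I'll push A first, with the fingers nearly shut.

move_arm:
  deltas:
    - [[-1.5, 1.4, -3, 0, 0, 0, 195], [-3, 2.8, -6, 0, 0, 0, 195], [-4.5, 4.2, -9, 0, 0, 0, 195], [-6, 5.6, -12, 0, 0, 0, 195], [-7.3, 7.2, -15, 0, 0, 0, 195], [-7.3, 7.2, -17, 0, 0, 0, 195], [-7.3, 7.2, -18, 0, 0, 0, 195], [-7.3, 7.2, -18, 0, 0, 0, 195]]

```text
clock: 1.62
tool_pos: [551.3, 71.6, 28.5]
ee_rot: [-179.9, 0.0, 90.0]
force: [-0.9, 0.2, -0.6]
width: 0.238
gripper_force: 0.0
```

```bash
python3 - <<'E'
from h import *
s=monitor.read_state();print(s["tool_pos"],s["ee_rot"],s["width"],s["force"])
im=snap("wrist","w2.png")
E
```

```text
[551.27845121  71.58705923  28.47390524] [-1.79858323e+02  4.51792747e-02  9.00021179e+01] 0.2381047402262518 [-0.9324957   0.1563732  -0.57128271]
```

View pics/w2.png

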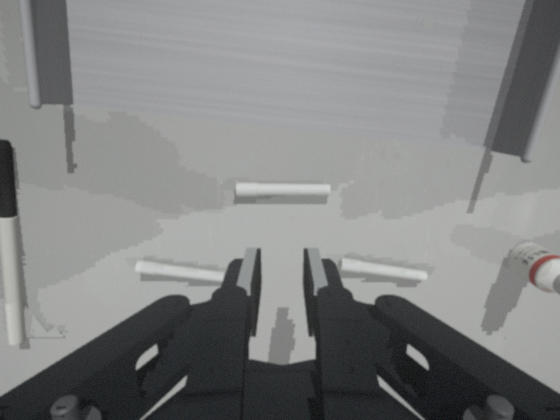

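A at (235–331,189) is centred on the fingers (column ~282). The mouth's floor corners are at (72,104) and (487,148). I'll check these against the plane.

```bash
python3 - <<'E'
from h import *
for n,p,z in (("A1",(235,188),5),("A2",(331,189),5),("mouthL",(72,104),0),("mouthR",(487,148),0),("B",(343,264),5),("B",(427,275),5),("C",(136,267),5),("pen tip",(14,345),5)): print(n,plane("wrist",*p,z).round())
E
```

```text
A1 [524.  99.   5.]
A2 [581.  99.   5.]
mouthL [433. 147.   0.]
mouthR [672. 122.   0.]
B [591.  50.   5.]
B [645.  42.   5.]
C [459.  48.   5.]
pen tip [367. -12.   5.]
```

The measurements agree (mouth width 240 mm, A length 57 mm). Lowering now.

move_arm:
  deltas:
    - [[0, 0, -1.2, 0, 0, 0, 195], [0, 0, -2, 0, 0, 0, 195], [0, 0, -2.5, 0, 0, 0, 195], [0, 0, -2.7, 0, 0, 0, 195], [0, 0, -2.7, 0, 0, 0, 195]]

```text
clock: 2.08
tool_pos: [551.9, 71.8, 2.9]
ee_rot: [-180.0, 0.0, 90.0]
force: [-0.2, 0.2, 0.3]
width: 0.237
gripper_force: 0.0
```

move_arm:
  deltas:
    - [[0.1, 1, 0, 0, 0, 0, 195], [0.2, 2, 0, 0, 0, 0, 195], [0.3, 3, 0, 0, 0, 0, 195], [0.4, 4, 0, 0, 0, 0, 195], [0.5, 5, 0, 0, 0, 0, 195], [0.6, 6, 0, 0, 0, 0, 195], [0.6, 6, 0, 0, 0, 0, 195]]

```text
clock: 2.67
tool_pos: [558.1, 135.1, 3.2]
ee_rot: [180.0, -0.1, 90.2]
force: [-0.2, -0.2, 1.0]
width: 0.238
gripper_force: 0.0
```

```bash
python3 - <<'E'
from h import *
im=snap("wrist","w3.png")
E
```

```text
(no output)
```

View pics/w3.png

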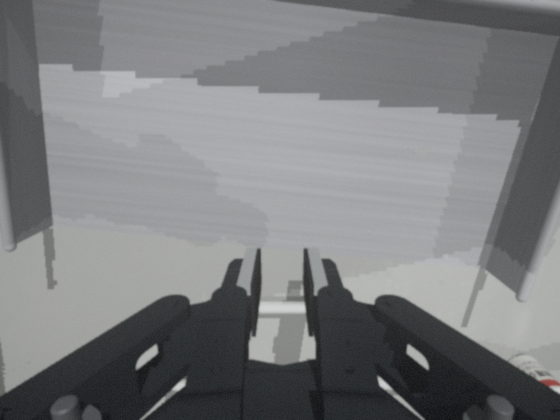

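The sheath shows between the fingers at (282,308). It may have been passed over, so I'll work out where it is.

```bash
python3 - <<'E'
from h import *
print(plane("wrist",282,308,5).round(), plane("wrist",282,308,8).round()); s=monitor.read_state()["tool_pos"]; print(s)
for dz in(0,5,10): print(dz,proj("wrist",[s[0],s[1]+11,dz]),proj("wrist",[s[0],s[1]-11,dz]))
for r in viewer.tip_of("scene","sheath_a") if viewer.camera("scene") is not None else []:
  print(round(r["confidence"],2),plane("scene",r["xy"][0]*560,r["xy"][1]*420,0).round())
E
```

```text
[558.  98.   5.] [558. 100.   8.]
[557.92470193 133.4941251    3.04838453]
0 (np.float64(282.41839103476724), np.float64(227.8505004421795)) (np.float64(282.3550384056481), np.float64(264.60139032092775))
5 (np.float64(282.43355604930673), np.float64(231.14529220513958)) (np.float64(282.36797101709243), np.float64(268.7683342921747))
10 (np.float64(282.4495896404718), np.float64(234.62879325710978)) (np.float64(282.3816177257599), np.float64(273.16536351197215))
0.55 [550. 101.   0.]
0.46 [486.  44.   0.]
0.38 [610.  42.   0.]
```

The fingers passed over A without moving it, because part-open tips stand further back than I allowed. I'll go back, shut them fully and lower again.

move_arm:
  deltas:
    - [[0, 0, 2, 0, 0, 0, 255], [0, -1, 3, 0, 0, 0, 255], [-0.3, -3, 3, 0, 0, 0, 255], [-0.5, -5, 3, 0, 0, 0, 255], [-0.5, -6.3, 2.5, 0, 0, 0, 255], [-0.5, -6.3, 1.5, 0, 0, 0, 255], [-0.5, -6.3, 1, 0, 0, 0, 255], [-0.5, -6.3, 1, 0, 0, 0, 255]]

```text
clock: 3.48
tool_pos: [552.3, 69.3, 11.6]
ee_rot: [-179.9, -0.0, 90.0]
force: [-0.0, -0.0, -0.0]
width: -0.0
gripper_force: 0.0
```

move_arm:
  deltas:
    - [[0, 0, -0.6, 0, 0, 0, 255], [0, 0, -1, 0, 0, 0, 255], [0, 0, -1, 0, 0, 0, 255]]

```text
clock: 3.73
tool_pos: [552.5, 69.6, 2.2]
ee_rot: [-179.9, 0.0, 90.1]
force: [1.6, 0.4, -0.5]
width: -0.001
gripper_force: 0.0
```

move_arm:
  deltas:
    - [[0.1, 1, 0, 0, 0, 0, 255], [0.2, 2, 0, 0, 0, 0, 255], [0.3, 3, 0, 0, 0, 0, 255], [0.4, 4, 0, 0, 0, 0, 255], [0.4, 4, 0, 0, 0, 0, 255]]

```text
clock: 4.15
tool_pos: [557.2, 112.5, 3.2]
ee_rot: [180.0, -0.1, 90.2]
force: [-0.2, 0.6, 0.1]
width: 0.004
gripper_force: 0.0
```

```bash
python3 - <<'E'
from h import *
im=snap("wrist","w4.png")
for n in ("sheath_a_end1","sheath_a"):
  for r in viewer.tip_of("wrist",n): print(n,round(r["confidence"],2),plane("wrist",r["xy"][0]*560,r["xy"][1]*420,4).round())
E
```

```text
sheath_a_end1 0.74 [581.  98.   4.]
sheath_a_end1 0.63 [525.  98.   4.]
sheath_a_end1 0.55 [613.  48.   4.]
sheath_a 0.74 [488.  44.   4.]
sheath_a 0.72 [612.  47.   4.]
```

View pics/w4.png

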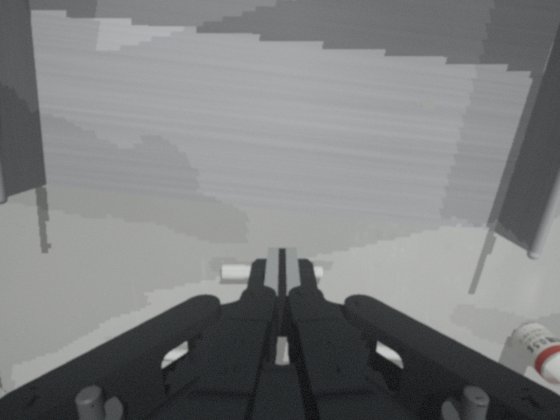

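A still hasn't moved (ends at x 525 and 581, y 98), so the tips stand higher than the stated TCP. I'll go back and feel for the surface.

move_arm:
  deltas:
    - [[0, 0, 1.5, 0, 0, 0, 255], [0, -1, 2.5, 0, 0, 0, 255], [-0.2, -3, 2.5, 0, 0, 0, 255], [-0.4, -4.3, 2, 0, 0, 0, 255], [-0.4, -4.3, 0.5, 0, 0, 0, 255], [-0.4, -4.3, 0, 0, 0, 0, 255], [-0.4, -4.3, 0, 0, 0, 0, 255]]

```text
clock: 4.88
tool_pos: [552.0, 65.1, 1.8]
ee_rot: [-179.9, 0.0, 89.9]
force: [-0.3, -0.1, 0.5]
width: 0.0
gripper_force: 0.0
```

move_arm:
  deltas:
    - [[0, 0, -0.15, 0, 0, 0, 255], [0, 0, -0.3, 0, 0, 0, 255], [0, 0, -0.3, 0, 0, 0, 255]]

```text
clock: 5.13
tool_pos: [553.1, 66.2, 0.2]
ee_rot: [180.0, -0.0, 90.0]
force: [0.2, -0.5, -0.5]
width: -0.002
gripper_force: 0.0
```

move_arm:
  deltas:
    - [[0, 0, -0.1, 0, 0, 0, 255], [0, 0, -0.2, 0, 0, 0, 255], [0, 0, -0.2, 0, 0, 0, 255]]

```text
clock: 5.38
tool_pos: [553.0, 66.1, -1.9]
ee_rot: [-180.0, -0.0, 90.0]
force: [-0.5, 0.8, 1.5]
width: -0.003
gripper_force: 0.0
```

move_arm:
  deltas:
    - [[0, 0, -0.1, 0, 0, 0, 255], [0, 0, -0.2, 0, 0, 0, 255], [0, 0, -0.2, 0, 0, 0, 255]]

```text
clock: 5.63
tool_pos: [552.9, 66.0, -4.1]
ee_rot: [-180.0, 0.0, 90.0]
force: [-0.8, 0.5, 0.4]
width: -0.002
gripper_force: 0.0
```

```bash
python3 - <<'E'
from h import *
s=monitor.read_state();print(s["tool_pos"],s["force"])
a=snap("side","b2.png");b=snap("scene","a2.png")
u,v=map(int,proj("side",(552,80,5)));u2,v2=map(int,proj("scene",(552,80,5)))
cv2.imwrite("pics/c.png",np.hstack([cv2.resize(cv2.imread("pics/b2.png")[v-50:v+30,u-50:u+50],None,fx=4,fy=4),cv2.resize(cv2.imread("pics/a2.png")[v2-50:v2+30,u2-50:u2+50],None,fx=4,fy=4)]))
E
```

```text
[552.90114049  65.98271972  -4.07485194] [-0.84507234  0.4614272   0.42383641]
```

View pics/c.png

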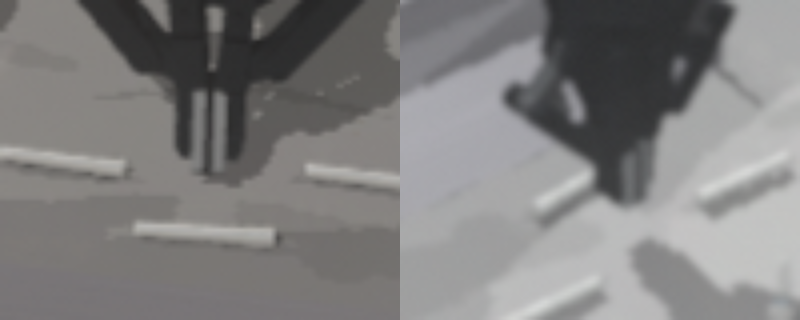

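The left crop (side) shows the tip bottom at about (215,172) and the right crop (scene) at about (232,204) within that crop. A is intact in front. I'll triangulate the tip.

```bash
python3 - <<'E'
from h import *
def M(cam):
    c=viewer.get_calibration(cam);K=np.array([[c["fx"],0,c["cx"]],[0,c["fy"],c["cy"]],[0,0,1]])
    return K@np.c_[np.array(c["R"]),np.array(c["t"]).ravel()]
u,v=map(int,proj("side",(552,80,5)));u2,v2=map(int,proj("scene",(552,80,5)))
p=np.array([[u-50+208/4],[v-50+173/4]]);q=np.array([[u2-50+230/4],[v2-50+205/4]])
X=cv2.triangulatePoints(M("side"),M("scene"),p,q).ravel();print(X[:3]/X[3])
E
```

```text
[552.46053459  64.07122526  10.26871111]
```

move_arm:
  deltas:
    - [[0, 0, -0.1, 0, 0, 0, 255], [0, 0, -0.2, 0, 0, 0, 255], [0, 0, -0.2, 0, 0, 0, 255]]

```text
clock: 5.98
tool_pos: [552.9, 66.0, -6.1]
ee_rot: [-180.0, 0.0, 90.0]
force: [-0.2, 0.9, 0.4]
width: 0.003
gripper_force: 0.0
```

The tip was about 10 mm up when the state said -4, so the offset is around 13 mm. I'll keep lowering gently and watch the force.

move_arm:
  deltas:
    - [[0, 0, -0.1, 0, 0, 0, 255], [0, 0, -0.2, 0, 0, 0, 255], [0, 0, -0.2, 0, 0, 0, 255]]

```text
clock: 6.23
tool_pos: [552.9, 66.0, -8.1]
ee_rot: [-180.0, 0.0, 90.0]
force: [0.2, 0.4, -0.5]
width: -0.0
gripper_force: 0.0
```

move_arm:
  deltas:
    - [[0, 0, -0.1, 0, 0, 0, 255], [0, 0, -0.2, 0, 0, 0, 255], [0, 0, -0.2, 0, 0, 0, 255]]

```text
clock: 6.48
tool_pos: [552.9, 66.0, -10.1]
ee_rot: [-180.0, 0.0, 90.0]
force: [-0.2, 0.9, 0.4]
width: 0.003
gripper_force: 0.0
```

No contact at -10, so the tips should be 3–4 mm above the surface. I'll try a short push.

move_arm:
  deltas:
    - [[0.1, 1, 0, 0, 0, 0, 255], [0.2, 2, 0, 0, 0, 0, 255], [0.3, 3, 0, 0, 0, 0, 255], [0.4, 4, 0, 0, 0, 0, 255], [0.4, 4, 0, 0, 0, 0, 255]]

```text
clock: 6.9
tool_pos: [557.1, 109.5, -9.9]
ee_rot: [180.0, -0.1, 90.2]
force: [-0.1, 0.3, -0.6]
width: 0.001
gripper_force: 0.0
```

```bash
python3 - <<'E'
from h import *
im=snap("wrist","w5.png")
print(monitor.read_state()["tool_pos"])
for n in ("sheath_a_end1","sheath_a"):
  for r in viewer.tip_of("wrist",n): print(n,round(r["confidence"],2),plane("wrist",r["xy"][0]*560,r["xy"][1]*420,4).round())
E
```

```text
[556.95457167 107.7940443   -9.94929932]
sheath_a_end1 0.96 [579.  96.   4.]
sheath_a_end1 0.73 [524.  98.   4.]
sheath_a 0.63 [612.  45.   4.]
sheath_a 0.5 [487.  46.   4.]
```

A still hasn't moved, so the offset is larger than I thought. I'll back off again and lower until there is contact.

move_arm:
  deltas:
    - [[0, 0, 1.2, 0, 0, 0, 255], [0, -1, 1.5, 0, 0, 0, 255], [-0.2, -3, 1.5, 0, 0, 0, 255], [-0.4, -4.2, 1.2, 0, 0, 0, 255], [-0.4, -4.2, 0.2, 0, 0, 0, 255], [-0.4, -4.2, -0.2, 0, 0, 0, 255], [-0.4, -4.2, -0.2, 0, 0, 0, 255]]

```text
clock: 7.63
tool_pos: [552.4, 64.1, -13.0]
ee_rot: [-179.9, -0.0, 90.0]
force: [-0.4, 0.8, -0.3]
width: 0.001
gripper_force: 0.0
```

move_arm:
  deltas:
    - [[0, 0, -0.1, 0, 0, 0, 255], [0, 0, -0.2, 0, 0, 0, 255], [0, 0, -0.2, 0, 0, 0, 255]]

```text
clock: 7.88
tool_pos: [553.0, 64.5, -14.0]
ee_rot: [-180.0, -0.0, 90.0]
force: [0.0, 0.5, -0.9]
width: 0.003
gripper_force: 0.0
```

move_arm:
  deltas:
    - [[0, 0, -0.1, 0, 0, 0, 255], [0, 0, -0.2, 0, 0, 0, 255], [0, 0, -0.2, 0, 0, 0, 255]]

```text
clock: 8.13
tool_pos: [553.0, 64.1, -16.0]
ee_rot: [-180.0, 0.0, 90.0]
force: [1.1, 0.3, 0.3]
width: 0.001
gripper_force: 0.0
```

```bash
python3 - <<'E'
from h import *
s=monitor.read_state();print(s["tool_pos"],s["force"])
snap("side","b3.png");snap("scene","a3.png")
u,v=map(int,proj("side",(552,80,5)));u2,v2=map(int,proj("scene",(552,80,5)));print(u,v,u2,v2)
cv2.imwrite("pics/c3.png",np.hstack([cv2.resize(cv2.imread("pics/b3.png")[v-25:v+15,u-25:u+25],None,fx=8,fy=8),cv2.resize(cv2.imread("pics/a3.png")[v2-25:v2+15,u2-25:u2+25],None,fx=8,fy=8)]))
E
```

```text
[552.98407     64.08462015 -15.98718364] [1.06430253 0.32879666 0.33587131]
292 237 265 228
```

View pics/c3.png

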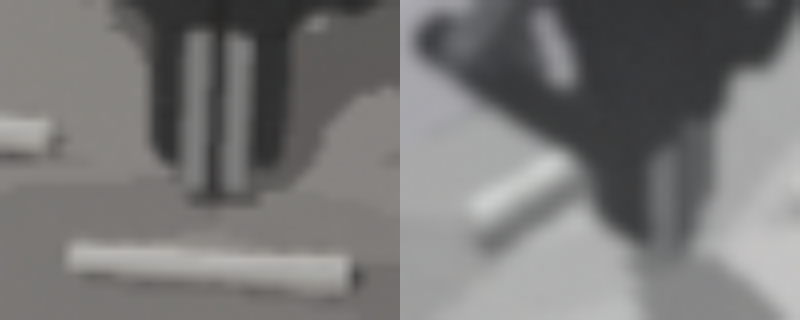

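The tip now nearly meets its shadow: side tip at about (294,236), scene tip at about (273,234). I'll triangulate it.

```bash
python3 - <<'E'
from h import *
def M(cam):
    c=viewer.get_calibration(cam);K=np.array([[c["fx"],0,c["cx"]],[0,c["fy"],c["cy"]],[0,0,1]])
    return K@np.c_[np.array(c["R"]),np.array(c["t"]).ravel()]
X=cv2.triangulatePoints(M("side"),M("scene"),np.array([[293.9],[236.4]]),np.array([[272.8],[234.3]])).ravel();print(X[:3]/X[3])
print(plane("side",293.9,236.4,0),plane("scene",272.8,234.3,0))
E
```

```text
[552.2073404   62.80038954  -1.98126217]
[550.4340995   68.13511574   0.        ] [553.27277335  61.5606809    0.        ]
```

move_arm:
  deltas:
    - [[0, 0, -0.1, 0, 0, 0, 255], [0, 0, -0.15, 0, 0, 0, 255], [0, 0, -0.15, 0, 0, 0, 255]]

```text
clock: 8.48
tool_pos: [552.9, 64.0, -17.5]
ee_rot: [-180.0, -0.0, 90.0]
force: [0.5, -0.5, 0.3]
width: 0.0
gripper_force: 0.0
```

Tips are a few millimetres above the surface at most, with no contact force. Trying the push here.

move_arm:
  deltas:
    - [[0.1, 1, 0, 0, 0, 0, 255], [0.2, 2, 0, 0, 0, 0, 255], [0.3, 3, 0, 0, 0, 0, 255], [0.4, 4, 0, 0, 0, 0, 255], [0.4, 4, 0, 0, 0, 0, 255]]

```text
clock: 8.9
tool_pos: [557.1, 107.4, -17.4]
ee_rot: [180.0, -0.1, 90.2]
force: [-0.6, 0.8, 0.5]
width: -0.001
gripper_force: 0.0
```

```bash
cat > look.py <<'E'
from h import *
import sys
print(monitor.read_state()["tool_pos"].round(1) if hasattr(monitor.read_state()["tool_pos"],"round") else monitor.read_state()["tool_pos"])
for cam in sys.argv[1:]:
  snap(cam,f"l_{cam}_{monitor.read_state()['clock']:.2f}.png")
  for n in ("sheath_a_end1","sheath_a"):
    for r in viewer.tip_of(cam,n):
      if r["confidence"]>.3: print(cam,n,round(r["confidence"],2),plane(cam,r["xy"][0]*560,r["xy"][1]*420,4)[:2].round())
E
python3 look.py wrist side
```

```text
[557.1 107.4 -17.4]
wrist sheath_a_end1 0.95 [526. 123.]
wrist sheath_a_end1 0.87 [583. 122.]
wrist sheath_a 0.93 [553. 122.]
side sheath_a_end1 0.7 [523. 128.]
side sheath_a_end1 0.6 [576. 137.]
side sheath_a 0.55 [483.  48.]
side sheath_a 0.52 [615.  60.]
side sheath_a 0.47 [554. 128.]
```

The push works: A moved to y≈123 and stayed straight, with its centre at TCP + 15.5 mm. Continuing.

move_arm:
  deltas:
    - [[0.1, 1.2, 0, 0, 0, 0, 255], [0.2, 2.4, 0, 0, 0, 0, 255], [0.3, 3.6, 0, 0, 0, 0, 255], [0.4, 4.8, 0, 0, 0, 0, 255], [0.5, 6, 0, 0, 0, 0, 255], [0.6, 7, 0, 0, 0, 0, 255], [0.7, 7.7, 0, 0, 0, 0, 255], [0.8, 8.2, 0, 0, 0, 0, 255]]

```text
clock: 9.87
tool_pos: [564.9, 187.3, -17.4]
ee_rot: [-180.0, -0.0, 90.1]
force: [0.2, -0.3, 0.4]
width: -0.0
gripper_force: 0.0
```

```bash
python3 look.py wrist scene
```

```text
[564.9 187.3 -17.4]
wrist sheath_a_end1 0.74 [590. 203.]
wrist sheath_a 0.56 [560. 203.]
scene sheath_a_end1 0.54 [534. 203.]
scene sheath_a 0.58 [555. 198.]
scene sheath_a 0.45 [608.  32.]
scene sheath_a 0.4 [479.  44.]
```

A is at about (561,203), well inside. Now on to B.

move_arm:
  deltas:
    - [[0, -1, 1, 0, 0, 0, 255], [0, -1, 4, 0, 0, 0, 255], [0, -2, 7.5, 0, 0, 0, 255], [1, -5, 8, 0, 0, -0.04, 255], [2, -8.5, 8, 0, 0, -0.08, 255], [3, -12, 8, 0, 0, -0.12, 255], [4, -15, 8, 0, 0, -0.12, 255], [4.65, -17.2, 6, 0, 0, -0.12, 255]]

```text
clock: 10.83
tool_pos: [614.0, 9.1, 46.3]
ee_rot: [179.7, 0.0, 82.9]
force: [0.7, -0.0, 0.9]
width: -0.002
gripper_force: 0.0
```

move_arm:
  deltas:
    - [[0, 0, 0, 0, 0, 0, 255], [0, 0, 0, 0, 0, 0, 255]]

```text
clock: 11.0
tool_pos: [610.9, 11.2, 42.5]
ee_rot: [-179.9, 0.0, 82.9]
force: [-1.0, 1.2, -0.3]
width: -0.004
gripper_force: 0.0
```

```bash
python3 look.py wrist
```

```text
[610.9  11.2  42.5]
wrist sheath_a 0.9 [615.  52.]
wrist sheath_a 0.78 [488.  47.]
```

B is at (615,50) and lines up with the tool. Lowering, then pushing about 152 mm along (0.11, 1).

move_arm:
  deltas:
    - [[0, 0, -2.5, 0, 0, 0, 255], [0, 0, -4.5, 0, 0, 0, 255], [0, 0, -5.6, 0, 0, 0, 255], [0, 0, -6, 0, 0, 0, 255], [0, 0, -6, 0, 0, 0, 255]]

```text
clock: 11.57
tool_pos: [611.1, 14.5, -17.7]
ee_rot: [-179.9, 0.0, 83.2]
force: [-0.4, 0.3, -0.1]
width: 0.0
gripper_force: 0.0
```

move_arm:
  deltas:
    - [[0.11, 1, 0, 0, 0, 0, 255], [0.22, 2, 0, 0, 0, 0, 255], [0.33, 3, 0, 0, 0, 0, 255], [0.44, 4, 0, 0, 0, 0, 255], [0.55, 5, 0, 0, 0, 0, 255], [0.66, 6, 0, 0, 0, 0, 255], [0.77, 7, 0, 0, 0, 0, 255], [0.77, 7, 0, 0, 0, 0, 255]]

```text
clock: 12.23
tool_pos: [619.3, 87.2, -17.4]
ee_rot: [180.0, -0.1, 83.3]
force: [-0.0, 0.5, 0.1]
width: -0.001
gripper_force: 0.0
```

```bash
python3 look.py wrist side
```

```text
[619.3  87.2 -17.4]
wrist sheath_a_end1 0.77 [590. 201.]
wrist sheath_a_end1 0.6 [535. 201.]
wrist sheath_a 0.82 [621. 102.]
wrist sheath_a 0.68 [491.  45.]
wrist sheath_a 0.67 [564. 199.]
side sheath_a_end1 0.78 [531. 210.]
side sheath_a_end1 0.52 [583. 208.]
side sheath_a_end1 0.44 [588. 112.]
side sheath_a 0.7 [484.  57.]
side sheath_a 0.54 [561. 206.]
side sheath_a 0.44 [624. 111.]
```

B is moving along with the fingers and is at about (621,102). Continuing to y≈178.

move_arm:
  deltas:
    - [[0.12, 1.1, 0, 0, 0, 0, 255], [0.24, 2.2, 0, 0, 0, 0, 255], [0.36, 3.3, 0, 0, 0, 0, 255], [0.48, 4.4, 0, 0, 0, 0, 255], [0.6, 5.5, 0, 0, 0, 0, 255], [0.7, 6.5, 0, 0, 0, 0, 255], [0.78, 7.2, 0, 0, 0, 0, 255], [0.84, 7.6, 0, 0, 0, 0, 255]]

```text
clock: 13.2
tool_pos: [627.5, 161.6, -17.5]
ee_rot: [-180.0, -0.0, 83.2]
force: [-0.3, 0.9, -0.2]
width: 0.001
gripper_force: 0.0
```

```bash
python3 look.py wrist side
```

```text
[627.5 161.6 -17.5]
wrist sheath_a_end1 0.86 [536. 205.]
wrist sheath_a_end1 0.78 [589. 203.]
wrist sheath_a 0.65 [563. 202.]
wrist sheath_a 0.64 [627. 176.]
side sheath_a_end1 0.73 [534. 208.]
side sheath_a_end1 0.7 [581. 210.]
side sheath_a 0.74 [561. 207.]
side sheath_a 0.5 [483.  52.]
```

B is inside at (627,176). Now C.

move_arm:
  deltas:
    - [[0, -1, 1, 0, 0, 0, 255], [0, -1, 4, 0, 0, 0, 255], [-1, -2, 7.5, 0, 0, 0, 255], [-3.5, -4.5, 8, 0, 0, 0, 255], [-6, -7, 8, 0, 0, 0, 255], [-8.5, -9.5, 8, 0, 0, 0, 255], [-11, -12, 8, 0, 0, 0, 255], [-13.5, -14.5, 8, 0, 0, 0, 255]]

```text
clock: 14.17
tool_pos: [491.2, 12.9, 63.5]
ee_rot: [179.9, 0.0, 83.1]
force: [1.1, -1.6, -0.5]
width: 0.004
gripper_force: 0.0
```

move_arm:
  deltas:
    - [[-0.5, -0.3, -1, 0, 0, 0, 255], [-1, -0.6, -2, 0, 0, 0, 255], [-1, -0.6, -2, 0, 0, 0, 255]]

```text
clock: 14.42
tool_pos: [481.0, 7.0, 42.3]
ee_rot: [-179.9, 0.0, 83.0]
force: [0.4, 0.2, -0.7]
width: 0.0
gripper_force: 0.0
```

```bash
python3 look.py wrist
```

```text
[481.    7.   42.3]
wrist sheath_a_end1 0.62 [542. -43.]
wrist sheath_a 0.64 [489.  46.]
```

move_arm:
  deltas:
    - [[0.1, 0, -2.5, 0, 0, 0, 255], [0.1, 0, -4.5, 0, 0, 0, 255], [0.1, 0, -5.6, 0, 0, 0, 255], [0.1, 0, -6, 0, 0, 0, 255], [0.1, 0, -6, 0, 0, 0, 255]]

```text
clock: 14.98
tool_pos: [483.5, 9.1, -17.7]
ee_rot: [-179.9, 0.0, 83.1]
force: [0.4, -0.5, 0.3]
width: 0.003
gripper_force: 0.0
```

move_arm:
  deltas:
    - [[0.11, 1, 0, 0, 0, 0, 255], [0.22, 2, 0, 0, 0, 0, 255], [0.33, 3, 0, 0, 0, 0, 255], [0.44, 4, 0, 0, 0, 0, 255], [0.55, 5, 0, 0, 0, 0, 255], [0.66, 6, 0, 0, 0, 0, 255], [0.77, 7, 0, 0, 0, 0, 255], [0.77, 7, 0, 0, 0, 0, 255]]

```text
clock: 15.65
tool_pos: [491.5, 81.7, -17.4]
ee_rot: [180.0, -0.1, 83.3]
force: [1.4, 1.3, 0.6]
width: 0.002
gripper_force: 0.0
```

```bash
python3 look.py wrist side
```

```text
[491.5  81.7 -17.4]
wrist sheath_a 0.86 [492.  96.]
side sheath_a_end1 0.69 [588. 211.]
side sheath_a_end1 0.58 [524. 209.]
side sheath_a 0.57 [490. 109.]
side sheath_a 0.56 [627. 185.]
side sheath_a 0.53 [562. 212.]
```

move_arm:
  deltas:
    - [[0.12, 1.2, 0, 0, 0, 0, 255], [0.24, 2.4, 0, 0, 0, 0, 255], [0.36, 3.6, 0, 0, 0, 0, 255], [0.48, 4.8, 0, 0, 0, 0, 255], [0.6, 6, 0, 0, 0, 0, 255], [0.72, 7, 0, 0, 0, 0, 255], [0.8, 7.8, 0, 0, 0, 0, 255], [0.85, 8.2, 0, 0, 0, 0, 255]]

```text
clock: 16.62
tool_pos: [499.8, 162.6, -17.4]
ee_rot: [180.0, -0.0, 83.2]
force: [-0.0, 1.1, -0.2]
width: -0.003
gripper_force: 0.1
```

move_arm:
  deltas:
    - [[0, -1.2, 1, 0, 0, 0, 255], [0, -1.5, 4, 0, 0, 0, 255], [0, -3, 7.5, 0, 0, 0, 255], [1, -6, 10, 0, 0, 0, 255], [2, -9, 13, 0, 0, 0, 255], [3, -12, 16, 0, 0, 0, 255], [5, -14, 19, 0, 0, 0, 255], [6, -15, 21, 0, 0, 0, 255]]

```text
clock: 17.28
tool_pos: [560.9, 6.6, 195.9]
ee_rot: [179.9, 0.0, 82.9]
force: [0.4, 0.0, -0.1]
width: -0.001
gripper_force: 0.0
```

```bash
python3 look.py wrist side; python3 - <<'E'
from h import *
for cam in("wrist","side"):
  if cam=="wrist": snap("wrist","wf.png")
  for n in["vial_tall","vial_short","ampoule","marker_pen","catch_tray"]:
    for r in viewer.tip_of(cam,n)[:1]: print(cam,n,round(r["confidence"],2),plane(cam,r["xy"][0]*560,r["xy"][1]*420,0)[:2].round())
E
```

```text
[560.9   6.6 195.9]
wrist sheath_a 0.69 [503. 180.]
side sheath_a_end1 0.62 [588. 209.]
side sheath_a_end1 0.61 [531. 203.]
side sheath_a 0.63 [625. 188.]
side sheath_a 0.6 [494. 190.]
side sheath_a 0.45 [560. 211.]
wrist vial_tall 0.69 [681. -78.]
wrist vial_short 0.69 [705.  56.]
wrist ampoule 0.45 [542. -47.]
wrist marker_pen 0.97 [380.  59.]
side vial_tall 0.76 [673. -69.]
side vial_short 0.71 [706.  61.]
side ampoule 0.54 [539. -36.]
side marker_pen 0.71 [383.  66.]
side catch_tray 0.94 [561. 194.]
```

View pics/wf.png

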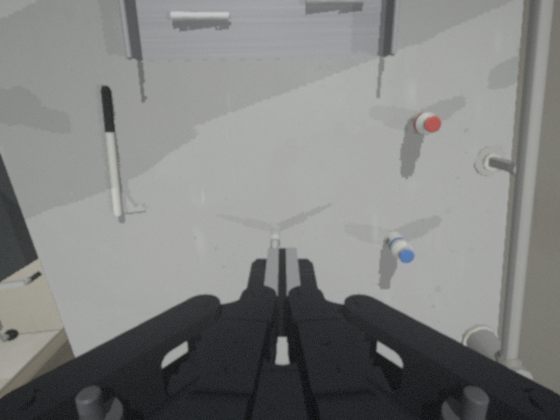

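The final picture shows C (171–228,15) and B (305–362,6) inside the tray. A is above the frame, but the side view puts it at (560,205–211). The vials, ampoule and pen stand as before, so I'm handing in.

```bash
python3 -c "
from cell import env
print(env.hand_in())"
```

```text
the job is handed in; nothing more can be done
None
```

All three sheaths were swept into the catch tray and measure wholly inside it, with the vials, ampoule and pen left as they were; the job is handed in, at about 17 s of the 58 s limit.

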